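# Level the rotor stand with a wedge

### The job

Level the rotor stand: set the blue wedge down flat between the two guide rails in front of the hinged plate, thin end towards the plate, then slide it gently under the plate's foot until the red pointer stands level with the yellow mark, without driving the pointer past the mark. Never push or lift the plate or the mark directly and never force the wedge; leave it there holding the plate up, let go, and leave everything else on the bench where it is.

Things in the scene. Friction and masses are not known exactly. Their poses are not given: they have to be found in the camera images.
- stand: White fixed base of the levelling stand. Origin on the bench, straight under the plate's foot; x runs along the guide rails, the way the wedge is pushed in, z up. Its top (the deck) is 10 mm above the origin. A gauge post, 97 mm high, stands at x = -10, y = +136 mm.
- deck (a point): Point on the deck midway between the two aluminium guide rails, at x = -183 mm of the stand. Rails: 8 mm high above the deck, 38 mm apart, from x = -215 to -25 mm of the stand, on a strip 62 mm wide. With the wedge's grip above this point its thin end is 15 mm short of the plate's front edge (x = -15 mm).
- plate: Hinged aluminium plate 200 x 156 x 8 mm carrying a steel rotor (96 mm across, 46 mm high, purple knob). Origin in its underside at the foot, at rest 24 mm above the deck; its x axis points to the hinge line, 175 mm beyond the foot. It rests nose-down on two pads and sinks back onto whatever is under its foot. About 2 to 5 N rest on the foot.
- plate_edge (a point): Middle of the plate's front edge, at its underside, at rest about 23 mm above the deck. 15 mm behind it a screw-in foot with a round end (8 mm radius) points down. How far it projects below the plate differs each time, 5 to 17 mm, and is not measured: the foot's end is 7 to 19 mm above the deck, so the wedge meets it at an unknown moment.
- pointer (a point): Tip of the red pointer (2 mm thick) at the plate's front left corner (stand x = -10, y = +104 mm). It rises 1.06 mm for each mm that the foot rises.
- mark (a point): Tip of the yellow mark (2 mm thick) on the collar of the gauge post, just beside the pointer (stand x = -10, y = +108 mm). Its height differs each time: 6 to 14 mm above the pointer's resting height. It stays where it is unless it is knocked.
- wedge_handle (a point): Centre of the blue wedge's grip, 50 mm above its flat underside; x points to the thin end, z up. The grip is 26 mm long (x), 30 mm wide (y), its top 16 mm above this point. Wedge 166 mm long, 30 mm wide, 140 g: from the grip's front (13 mm ahead) its top slopes from 37 mm high to 4 mm at the thin end, 153 mm ahead of this point. It stays by friction when let go.
- rack: Orange tube rack, 60 x 110 mm, 78 mm high, origin under its centre. Bystander.
- jar: Amber jar, 60 mm across, 75 mm high, origin under its centre. Bystander.
- beaker: Clear beaker, 72 mm across, 90 mm high, origin under its centre. Bystander.
- tipbox: Pipette tip box, black with blue lid, 122 x 87 x 70 mm, origin under its centre. Bystander.
- rotor_lid: Aluminium rotor lid with a knob, 92 mm across, 34 mm high, origin under its centre. Bystander.
- spacer: Brass spacer, 28 mm across, 22 mm high, origin under its centre. Bystander.
- driver: Screwdriver with purple handle, 190 mm long, lying on the bench, origin under its middle. Bystander.

How it is judged (in metres and radians):
On the way:
1. the wedge lies flat on the deck between the rails, thin end towards the plate, before it lifts the plate (y of wedge_handle in the frame of stand between -0.007 and 0.007 m and z of wedge_handle in the frame of stand between 0.056 and 0.064 m and angle between the x axis of wedge_handle and the x axis of stand, either way round below 0.12 rad and angle between wedge_handle's own z axis and vertical below 0.06 rad and x of wedge_handle in the frame of stand below -0.06 m and z of pointer in the frame of mark below -0.004 m), for 0.2 s.
At the end, for the whole second after the job is handed in: The wedge lies flat and straight on the deck between the rails (within 7 mm of the middle), released and at rest, alone carrying the plate's foot, and the pointer's height is within 2 mm of the mark (y of wedge_handle in the frame of stand between -0.007 and 0.007 m and z of wedge_handle in the frame of stand between 0.056 and 0.064 m and angle between the x axis of wedge_handle and the x axis of stand, either way round below 0.12 rad and angle between wedge_handle's own z axis and vertical below 0.06 rad and z of pointer in the frame of mark between -0.002 and 0.002 m and contact force between wedge and plate above 0.5 N and linear speed of each of wedge, plate below 0.01 m/s); the robot touches nothing.
It fails at once if the pointer is driven more than 3.5 mm above the mark (z of pointer in the frame of mark above 0.0035 m).
It fails at once if the wedge is forced against the plate or its foot with more than 18 N (contact force between wedge and plate above 18 N).
It fails at once if the wedge is pressed onto or jammed in the stand with more than 40 N (contact force between wedge and stand above 40 N).
It fails at once if the robot pushes or lifts the plate itself, or the mark is shifted (contact force between any of the fingers, the arm and plate above 2 N or distance of mark from where it was at the start of the episode above 0.002 m).
It fails at once if another thing on the bench is moved by more than 25 mm (distance of any of rack, jar, beaker, tipbox, rotor_lid, spacer, driver from where it was at the start of the episode above 0.025 m).
It also fails if it takes over 70 s, if anything falls off the work surface, if the arm or the gripper's body presses on something with over 40 N, if the wrist force passes 120 N, or if a joint passes its speed limit or range.

### The arm

A 6-joint arm with a two-finger parallel gripper is mounted at the origin on the work surface. World frame = base frame: x ahead of the robot, y to its left, z up, the work surface at z = 0. Lengths are in mm, angles in rad, forces in N, time in s.
With the tool pointing down it reaches from about 350 to 875 mm from the base axis. Payload 4.2 kg.
Tool frame: the origin (TCP) lies midway between the tips of the shut fingers; the grasp point (between the pads) lies 19 mm behind it; z points along the fingers, y is the line along which they close (so a half turn about z gives the same grasp; the last joint's range is limited). The gripper opens to 85 mm and grips with 20 to 120 N. Pads are 22 mm wide; open, the fingers measure 114 mm over their backs; the gripper's body (76 mm by 85 mm) begins 54 mm behind the grasp point. The pads swing forward as they close: fully open they stand 13 mm farther back than shut.
Start: joints at [1.426, 0.385, 0.008, 0, -1.194, -0.259], TCP at [245.539, 574.726, 231.312] pointing down, gripper open.
Joint ranges: [-3.14, 3.14], [-1.21, 2.06], [-1.07, 1.41], [-3.16, 2.05], [-2.99, -0.16], [-3.1, 3.1]. Speed limits (rad/s): [2.79, 2.79, 3.14, 3.14, 3.14, 3.14].

### API

Orientations are given as a unit quaternion [x, y, z, w].
In Python, from bench import read_state, get_image, job_done gives the robot as it stands.
- The arm moves only by the shell command python3 -m jog 'ROWS'. ROWS is JSON, a list of rows, each a list of 3 entries, a list of its own where there are three numbers: the shift along the world's x, y, z scaled (see below), then the turn, a rotation vector about the world's x, y, z scaled (see below), then the gripper's target within -1 to 1 (shut at 1, half-way at 0, fully open at -1). In form: [[[x, y, z], [wx, wy, wz], claw], ...]. A call has 1 to 20 rows; each row is the pose to reach, as a shift and turn from the pose commanded when the call began; what a row does not reach only later rows make up. The controller multiplies each number of a shift by 10 cm and each number of a turn by 120 degrees. A row lasts 1/10 s, in which the tool goes at most 50 mm and 8.59 degrees, less where a joint would pass 70% of its speed; a pose out of reach is approached as far as the arm can. A call with a number of a shift or a turn outside -1 to 1 is refused whole. A call with a gripper value outside its range is refused whole. The fingers move at their own pace and stop on an object; the grip force is fixed at half the most. Time passes only in rows, so rows that repeat a pose let the fingers close. It gives the time, the measured TCP pose, the force, the opening and the grip force at its end, in the units of the state.
- read_state(): the state, without advancing time (a new reading comes with each control period).
- get_image(name): name is "scene" or "top" or "wrist"; returns a dict with "frame" (420x560x3 uint8, red, green, blue), "range_z" (420x560 float32, mm along the optical axis (not along the pixel's ray), 0 where there is no reading), "fx", "fy", "cx", "cy" (pixels), "R" (3x3) and "t" (3): a world point X has camera coordinates R X + t. Camera axes: x right, y down, z forward; pixel columns grow to the right and rows downward; lengths in mm; the calibration is good to about 2 mm. A picture is of the moment at which its call begins.
- job_done(): hands the job in; it is judged then, once.
The state is a dict: "clock": time; "joints": joint angles; "joint_vel": joint speeds; "joint_efforts": joint torques, N m; "position": TCP position; "ee_rot": TCP orientation; "contact_force": force on the tool from outside, world axes, zero at the start; "wrist_torque": the same for the moment, N m; "gripper_width": finger opening in mm; "grasp_force": force on a finger pad.
Only numpy, scipy, OpenCV 4.12 (cv2) and the standard library are available. Lean on these libraries where they do the work, as an engineer would, in place of code of your own. Each camera call takes 0.05 s, during which the arm holds its last target. There are 200 camera calls.

## Working session

There is one attempt and no reset: what is moved stays moved. The work goes in short steps, Python scripts to look and compute and a shell command to move; the robot and the scene stay as the last step left them, time stands still between calls to the robot, and variables do not carry over. Pictures are saved under pics/ and viewed, at most 10 in all, crops included, and the job is handed in when it is done.

```bash
mkdir -p pics; cat > h.py <<'E'
import numpy as np,cv2
from bench import *
def pts(im):
    v,u=np.mgrid[0:420,0:560]; z=im["range_z"]
    c=np.stack([(u-im["cx"])/im["fx"]*z,(v-im["cy"])/im["fy"]*z,z],-1)
    return (c-im["t"])@im["R"]   # R^T(c-t)
def save(im,n): cv2.imwrite("pics/"+n,im["frame"][:,:,::-1])
E
python3 - <<'E'
from h import *
a=get_image("scene");b=get_image("top")
for n,i in(("scene",a),("top",b)):
    print(n,i["fx"],i["cx"],i["cy"],(-i["R"].T@i["t"]).round(), i["R"][2].round(2)); np.savez(""+n,**i)
cv2.imwrite("pics/a.png",np.vstack([a["frame"],b["frame"]])[:,:,::-1][:, :] if 0 else a["frame"][:,:,::-1]); save(b,"b.png")
s=read_state();print(s)
E
```

```text
scene 428.5216494293825 277.9985163130226 213.50051744182585 [1029.  299.  949.] [-0.46 -0.3  -0.84]
top 445.7716794568464 271.2628638579182 208.6311477448487 [ 456.  -20. 1175.] [ 0.08 -0.01 -1.  ]
{'clock': 0.1, 'joints': array([ 1.42559829e+00,  3.85447402e-01,  6.73657616e-03, -4.09525497e-04,
       -1.19402310e+00, -2.58621994e-01]), 'joint_vel': array([-1.74956514e-04, -3.40311543e-04,  2.89248411e-03,  1.88313226e-03,
       -2.54986108e-03,  9.94408339e-05]), 'joint_efforts': array([-7.67338515e-04, -3.93324423e+01,  1.88928097e+01,  4.19794947e+00,
       -2.64244278e-03,  6.10447458e-06]), 'position': array([245.35446769, 574.24131969, 230.3440989 ]), 'ee_rot': array([ 9.79669704e-01, -2.00614796e-01, -1.35107756e-04,  9.78031697e-04]), 'contact_force': array([ 0.61107034,  0.29436236, -0.319375  ]), 'wrist_torque': array([-0.01023626, -0.0662175 ,  0.02288607]), 'grasp_force': 0.0, 'gripper_width': 85.37031467921281}
```

View pics/a.png

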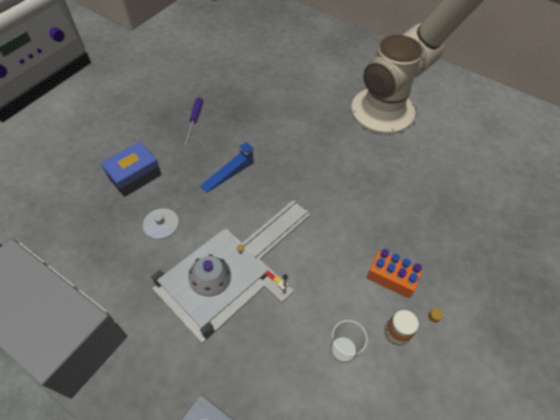

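View pics/b.png

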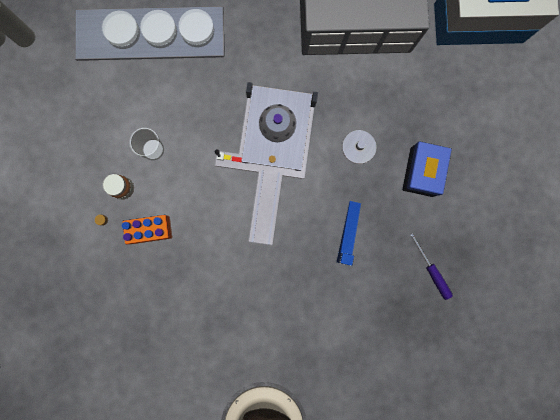

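The scene view shows the wedge around (228,168) and the strip from (300,210) to (245,255). In the top view the grip is at (346,258), the thin end at (353,203), and the strip runs from (270,170) to (261,243). The pointer and mark are near (230,158).

```bash
python3 - <<'E'
from h import *
b=dict(np.load("top.npz")); a=dict(np.load("scene.npz"))
for n,im in(("top",b),("scene",a)):
    P=pts(im); hsv=cv2.cvtColor(im["frame"],cv2.COLOR_RGB2HSV)
    m=(hsv[...,0]>100)&(hsv[...,0]<125)&(hsv[...,1]>140)
    k,l,s,c=cv2.connectedComponentsWithStats(m.astype(np.uint8))
    for i in range(1,k):
        if s[i,4]>250: print(n,s[i],c[i],P[l==i].mean(0).round(1))
    # wedge
    for i in range(1,k):
        if s[i,4]>250 and ((n=="top" and 330<c[i,0]<365) or (n=="scene" and 200<c[i,0]<255)):
            q=P[(l==i)&(im["range_z"]>0)]
            ax=np.linalg.svd(q[:,:2]-q[:,:2].mean(0),full_matrices=False)[2][0]; ax*=np.sign(ax[0])
            t=q[:,:2]@ax; w=q[:,:2]@[-ax[1],ax[0]]
            print("wedge ax",ax,np.arctan2(ax[1],ax[0]),"t",t.min(),t.max(),"w",np.percentile(w,[1,50,99]))
            g=q[q[:,2]>50]; print("grip",g.mean(0),g.min(0),g.max(0),len(g))
            for t0 in np.arange(t.min(),t.max(),15): 
                z=q[(t>=t0)&(t<t0+15)]; print(z.mean(0).round(1),z[:,2].max().round(1))
    if n=="top":
        print("bench z",np.median(P[300:340,150:300,2]))
        np.set_printoptions(linewidth=250,suppress=True)
        for v in (185,200,215,230): print(v,P[v,244:288:1,2].round(0))
        # strip: height>6 within region
        r=np.zeros((420,560),bool); r[182:250,235:295]=1
        S=r&(P[...,2]>5)&(P[...,2]<30)
        q=P[S]; print("strip",len(q),q.mean(0))
        (cx,cy),(w,h),an=cv2.minAreaRect(q[:,:2].astype(np.float32)); print(cx,cy,w,h,an)
        for x0 in range(int(q[:,0].min()),int(q[:,0].max()),15):
            z=q[(q[:,0]>=x0)&(q[:,0]<x0+15)]; print(x0,np.percentile(z[:,1],[2,98]).round(1),z[:,2].mean().round(1))
E
python3 - <<'E'
import cv2,sys;sys.path.insert(0,'.')
import numpy as np
f=np.load("top.npz")["frame"][75:255,200:380,::-1]
cv2.imwrite("pics/c.png",cv2.resize(f,None,fx=3.3,fy=3.3,interpolation=cv2.INTER_CUBIC))
E
```

```text
top [ 435    0  103   45 1367] [475.70446233  32.2201902 ] [1003.  -590.3   44.2]
top [409 154  41  41 278] [434.38848921 177.5       ] [ 613.1 -442.9   81.4]
top [337 201  24  64 792] [349.23989899 233.20454545] [ 482.9 -234.2   31.9]
wedge ax [ 0.96281444 -0.27016356] -0.27356290805688394 t 448.80483994163376 614.4914517596613 w [-111.64654614  -95.84931491  -81.49043978]
grip [ 418.3899051  -218.65952567   66.16843425] [ 405.19577708 -234.86946216   59.75056671] [ 432.74413879 -204.1472823    71.94390327] 122
[ 413.5 -215.7   61.1] 71.9
[ 427.8 -219.    53.9] 70.3
[ 442.5 -223.7   32.3] 39.1
[ 456.6 -228.4   29.8] 36.7
[ 471.2 -231.6   26.3] 32.5
[ 485.5 -236.    23.5] 30.2
[ 500.1 -239.6   20.1] 25.2
[ 514.5 -243.5   16.4] 22.9
[ 529.  -248.3   12.6] 18.3
[ 543.5 -251.8   10. ] 16.1
[ 557.9 -256.     6.3] 11.8
[ 564.6 -261.8    3.6] 5.6
bench z 0.2705740184000703
185 [ 2. -3.  1.  3. -2. -2.  4. -4.  0.  3. -1. -1.  1. 11. 12.  8. 19. 18. 13. 10. 11. 11.  8. 11. 11.  9. 13.  6. 10. 12.  8.  7. 22. 17. 11. 11. 10.  0.  1.  0. -3.  2.  2.  0.]
200 [  -1.   -2.    2.    0.    3.    
[... 956 characters left out ...]
57.6   2.8] 11.6
600 [-60.9  -0. ] 12.1
615 [-61.2   2.2] 11.1
scene [201 153  46  39 494] [224.05465587 171.91497976] [ 500.  -233.7   27.3]
wedge ax [ 0.96324572 -0.26862183] -0.27196198826768697 t 472.55699242742287 614.0534592477462 w [-110.53491607  -94.19519033  -81.59611089]
grip [ 434.03663187 -217.41250571   50.33973862] [ 434.03663187 -217.41250571   50.33973862] [ 434.03663187 -217.41250571   50.33973862] 1
[ 436.7 -220.2   37.3] 50.3
[ 451.4 -224.4   32.5] 37.3
[ 465.5 -228.9   29.1] 36.5
[ 480.4 -232.    25.7] 30.7
[ 494.4 -236.3   22. ] 26.7
[ 509.5 -239.8   18.3] 23.8
[ 523.8 -244.5   15. ] 22.2
[ 538.3 -248.1   11.1] 15.9
[ 552.7 -252.5    8.5] 12.5
[ 562.4 -257.     6. ] 9.0
```

View pics/c.png

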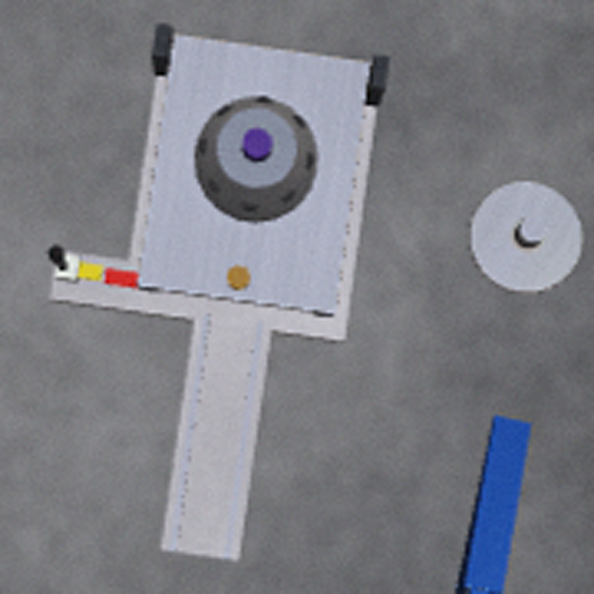

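The crop shows the strip edges from (195,315)–(163,550) on the left and (270,330)–(240,558) on the right, with red at (122,278) and yellow at (90,270). Next I fit the strip axis and work out the moves.

```bash
python3 - <<'E'
from h import *
from scipy.spatial.transform import Rotation as Ro
b=dict(np.load("top.npz"))
C=-b["R"].T@b["t"]
def ray(u,v,z):
    d=b["R"].T@np.array([(u-b["cx"])/b["fx"],(v-b["cy"])/b["fy"],1]); return C+d*(z-C[2])/d[2]
g=cv2.cvtColor(b["frame"],cv2.COLOR_RGB2GRAY)
L=[];Rr=[]
for v in range(180,240):
    row=(g[v,240:295]>150).astype(int); i=np.flatnonzero(row)
    if len(i)<10: continue
    L.append(ray(240+i[0]-.5,v,10)[:2]);Rr.append(ray(240+i[-1]+.5,v,10)[:2])
L=np.array(L);Rr=np.array(Rr)
pl=np.polyfit(L[:,0],L[:,1],1);pr=np.polyfit(Rr[:,0],Rr[:,1],1)
print(pl,pr,"width",(np.polyval(pl,540)-np.polyval(pr,540))*np.cos(np.arctan(pl[0])),"res",np.std(L[:,1]-np.polyval(pl,L[:,0])))
pm=(pl+pr)/2; yaw=np.arctan(pm[0]); ax=np.array([np.cos(yaw),np.sin(yaw)])
# near end of strip (x=-215)
e=[]
for u in range(255,268):
    col=np.flatnonzero(g[225:260,u]>150); e.append(ray(u,225+col[-1]+.5,10)[:2]@ax)
s0=np.median(e); n=np.array([-ax[1],ax[0]])
y0=np.array([0,pm[1]])@n
st=(s0+215)*ax+y0*n
print("yaw",yaw,"s0",s0,np.std(e),"stand",st,"deckpt",st-183*ax, "plate-front row check", st-15*ax, "strip far")
# plate front edge check and pointer colours
P=pts(b);hsv=cv2.cvtColor(b["frame"],cv2.COLOR_RGB2HSV)
for nm,lo,hi in(("red",0,6),("yel",22,32)):
    m=(hsv[...,0]>=lo)&(hsv[...,0]<=hi)&(hsv[...,1]>150); m[:140]=0;m[170:]=0;m[:,:210]=0;m[:,250:]=0
    q=P[m]; d=q[:,:2]-st; print(nm,m.sum(),np.median(q,0), "stand xy",np.median(d@ax),np.percentile(d@n,[2,50,98]))
s=read_state();R=Ro.from_quat(s["ee_rot"]).as_matrix();print("tool y",R[:,1],"yaw",np.arctan2(R[1,1],R[0,1]),"tool x",R[:,0],s["position"])
w=get_image("wrist");print("wrist cam",(-w["R"].T@w["t"]-s["position"]), w["R"],w["fx"]); 
E
```

```text
[ -0.17235078 107.18746377] [-0.17403178 45.0301576 ] width 62.14874134766198 res 0.8738915937950441
yaw -0.17149015737457543 s0 458.7613752728522 0.732527525736093 stand [676.67586807 -41.08555058] deckpt [496.36019178  -9.8564474 ] plate-front row check [661.8958946  -38.52578803] strip far
red 39 [681.696898    51.16014701  38.95399539] stand xy -10.548486194878318 [ 80.65150328  91.64883512 102.4242249 ]
yel 28 [685.63011803  73.71147875  47.95561616] stand xy -10.251797992132696 [107.61423552 114.82375516 122.80746246]
tool y [-0.39307221 -0.91950549  0.00197051] yaw -1.9747675211371052 tool x [ 9.19507371e-01 -3.93072740e-01  1.27693307e-04] [245.35446769 574.24131969 230.3440989 ]
wrist cam [ 70.02824102 -30.32095926 141.93273454] [[-0.39295299 -0.91955764  0.00130155]
 [-0.87799332  0.37561136  0.29672183]
 [-0.27334171  0.11545498 -0.95496307]] 306.33332869438857
```

```bash
R='[[[0.75,-0.99,-0.12],[0,0,0],-1],[[0.75,-0.99,-0.12],[0,0,0],-1],[[0.75,-0.99,-0.12],[0,0,0],-1]]'
python3 -m jog '[[[0.75,-0.99,-0.12],[0,0,0.063],-1],[[0.75,-0.99,-0.12],[0,0,0.063],-1],[[0.75,-0.99,-0.12],[0,0,0.063],-1]]'
python3 -m jog '[[[0.75,-0.99,-0.12],[0,0,0],-1],[[0.75,-0.99,-0.12],[0,0,0],-1],[[0.75,-0.99,-0.12],[0,0,0],-1]]'
python3 -m jog '[[[0.75,-0.99,-0.12],[0,0,0],-1],[[0.75,-0.99,-0.12],[0,0,0],-1],[[0.75,-0.99,-0.12],[0,0,0],-1]]'
python3 -m jog '[[[0.75,-0.99,-0.12],[0,0,0],-1],[[0.75,-0.99,-0.12],[0,0,0],-1],[[0.75,-0.99,-0.12],[0,0,0],-1]]'
python3 -m jog '[[[0.75,-0.99,-0.12],[0,0,0],-1],[[0.75,-0.99,-0.12],[0,0,0],-1],[[0.75,-0.99,-0.12],[0,0,0],-1],[[0.75,-0.99,-0.12],[0,0,0],-1],[[0.75,-0.99,-0.12],[0,0,0],-1]]'
cat >> h.py <<'E'
ST=np.array([676.7,-41.1]);YAW=-0.1715
AX=np.array([np.cos(YAW),np.sin(YAW)]);NN=np.array([-AX[1],AX[0]])
def tostand(p): d=p[...,:2]-ST; return np.stack([d@AX,d@NN,p[...,2]],-1)
def gauge(im):
    P=tostand(pts(im));hsv=cv2.cvtColor(im["frame"],cv2.COLOR_RGB2HSV);H,S,V=cv2.split(hsv)
    o={}
    near=(abs(P[...,0]+10)<14)&(P[...,2]>15)&(P[...,2]<80)&(im["range_z"]>0)
    for nm,m in(("red",((H<8)|(H>172))),("yel",(H>20)&(H<34))):
        m=m&(S>120)&(V>60)&near&(P[...,1]>75)&(P[...,1]<132)
        q=P[m]; o[nm]=q
        print(nm,len(q),"med",np.median(q,0).round(2),"y range",np.percentile(q[:,1],[2,98]).round(1))
        for y in range(76,132,4):
            z=q[(q[:,1]>=y)&(q[:,1]<y+4),2]
            if len(z)>5: print("  ",y,len(z),np.median(z).round(2),z.std().round(2))
    return o
E
python3 - <<'E'
from h import *
w=get_image("wrist");save(w,"d.png");np.savez("w1",**w);gauge(w);print(read_state()["clock"])
E
```

```text
clock: 0.45
position: [321.5, 472.7, 218.5]
ee_rot: [0.991, -0.136, -0.0, 0.001]
contact_force: [0.1, 2.1, 0.5]
gripper_width: 85.6
grasp_force: 0.0
clock: 0.75
position: [396.5, 373.5, 206.7]
ee_rot: [0.991, -0.137, -0.0, 0.001]
contact_force: [-0.1, -0.2, 0.3]
gripper_width: 85.5
grasp_force: 0.0
clock: 1.05
position: [471.5, 274.7, 194.6]
ee_rot: [0.991, -0.137, -0.0, 0.001]
contact_force: [-0.0, -0.5, 0.3]
gripper_width: 85.6
grasp_force: 0.0
clock: 1.35
position: [546.7, 175.8, 182.5]
ee_rot: [0.991, -0.137, -0.001, 0.001]
contact_force: [0.6, 1.0, -1.0]
gripper_width: 85.3
grasp_force: 0.0
clock: 1.85
position: [620.3, 79.2, 170.6]
ee_rot: [0.991, -0.136, -0.001, 0.0]
contact_force: [0.0, -0.6, 0.0]
gripper_width: 85.0
grasp_force: 0.0
red 399 med [-9.98 90.39 37.81] y range [ 78.2 102.6]
   76 37 37.81 0.92
   80 65 37.73 0.71
   84 61 37.72 0.74
   88 63 38.0 0.67
   92 62 37.93 0.71
   96 62 37.75 0.69
   100 49 37.54 0.82
yel 291 med [-10.   114.53  46.87] y range [106.3 122.9]
   104 35 46.81 0.65
   108 67 46.87 0.77
   112 65 47.06 0.64
   116 67 46.86 0.57
   120 57 46.8 0.61
1.9
```

View pics/d.png

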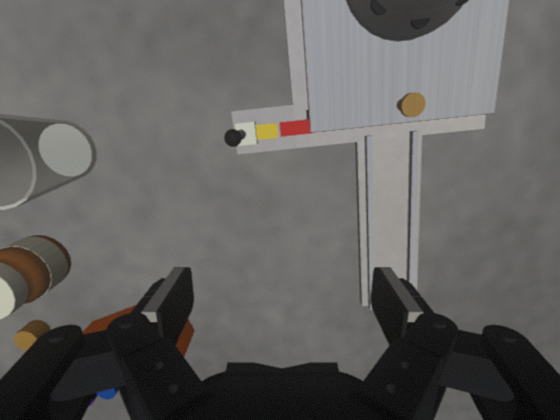

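The wrist view confirms the stand fit: pointer at (295,128), mark at (267,131), rails running down from (362,140) and (414,135). Depth puts the mark 9.0 mm above the pointer. On to the wedge.

```bash
python3 -m jog '[[[-0.675,-0.99,0],[0,0,0],-1],[[-0.675,-0.99,0],[0,0,0],-1],[[-0.675,-0.99,0],[0,0,0],-1]]' | sed -n 2p
python3 -m jog '[[[-0.675,-0.99,0],[0,0,0],-1],[[-0.675,-0.99,0],[0,0,0],-1],[[-0.675,-0.99,0],[0,0,0],-1]]' | sed -n 2p
python3 -m jog '[[[-0.675,-0.99,0],[0,0,0],-1],[[-0.675,-0.99,0],[0,0,0],-1],[[-0.675,-0.99,0],[0,0,0],-1],[[-0.675,-0.99,0],[0,0,0],-1],[[-0.675,-0.99,0],[0,0,0],-1]]' | sed -n 2p
cat >> h.py <<'E'
def wedge(im,zb=0,ref=None):
    P=pts(im);hsv=cv2.cvtColor(im["frame"],cv2.COLOR_RGB2HSV);H,S,V=cv2.split(hsv)
    m=((H>100)&(H<125)&(S>140)&(V>40)&(im["range_z"]>0)).astype(np.uint8)
    k,l,s,c=cv2.connectedComponentsWithStats(m);i=1+np.argmax(s[1:,4]);q=P[l==i]
    g=q[(q[:,2]>zb+60)&(q[:,2]<zb+72)]
    if len(g)>20: print("grip top",len(g),g.mean(0).round(1),"minrect",cv2.minAreaRect(g[:,:2].astype(np.float32)))
    t=q[(q[:,2]>zb+2)&(q[:,2]<zb+38)]
    ax=np.linalg.svd(t[:,:2]-t[:,:2].mean(0),full_matrices=False)[2][0];ax*=np.sign(ax[0])
    n=np.array([-ax[1],ax[0]]);u=t[:,:2]@ax;w=t[:,:2]@n;pc=np.percentile(w,[1,99]);print("yaw",np.arctan2(ax[1],ax[0]).round(4),"len",(u.max()-u.min()).round(1),"w",pc.round(1))
    h=(u.max()-153)*ax+pc.mean()*n; print("handle from ramp",h.round(1)); return h,ax
E
python3 - <<'E'
from h import *
w=get_image("wrist");save(w,"e.png");wedge(w);print(read_state()["position"],read_state()["clock"])
E
```

```text
position: [549.9, -20.3, 171.6]
position: [482.9, -119.3, 171.8]
position: [418.5, -216.8, 171.8]
yaw -0.2572 len 140.4 w [-120.6  -92.2]
handle from ramp [ 417.8 -219.9]
[ 418.86512259 -216.46584267  171.72668842] 3.05
```

View pics/e.png

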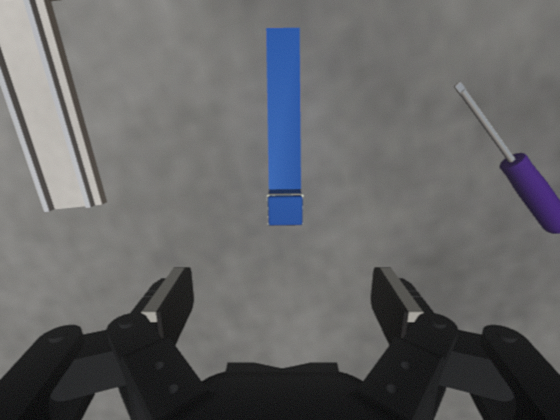

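The wrist view shows the wedge straight ahead, aligned with the tool (grip at (285,210), thin end at (283,30)). I descend and grip.

```bash
python3 -m jog '[[[-0.005,-0.02,-0.4],[0,0,0.003],-1],[[-0.005,-0.02,-0.8],[0,0,0.003],-1],[[-0.005,-0.02,-0.8],[0,0,0.003],-1],[[-0.005,-0.02,-0.8],[0,0,0.003],-1]]' | sed -n 2,5p
python3 -m jog '[[[0,0,-0.2],[0,0,0],-1],[[0,0,-0.4],[0,0,0],-1],[[0,0,-0.56],[0,0,0],-1],[[0,0,-0.56],[0,0,0],-1],[[0,0,-0.56],[0,0,0],-1]]' | sed -n 2,5p
python3 -m jog '[[[0,0,0],[0,0,0],1],[[0,0,0],[0,0,0],1],[[0,0,0],[0,0,0],1],[[0,0,0],[0,0,0],1],[[0,0,0],[0,0,0],1],[[0,0,0],[0,0,0],1],[[0,0,0],[0,0,0],1],[[0,0,0],[0,0,0],1],[[0,0,0],[0,0,0],1],[[0,0,0],[0,0,0],1]]'
```

```text
position: [418.6, -218.6, 91.6]
ee_rot: [0.991, -0.131, -0.0, 0.0]
contact_force: [0.2, 0.5, 0.5]
gripper_width: 85.3
position: [419.4, -219.3, 37.1]
ee_rot: [0.991, -0.132, 0.002, 0.0]
contact_force: [0.3, 0.3, 0.1]
gripper_width: 85.4
clock: 4.95
position: [418.0, -219.4, 36.0]
ee_rot: [0.991, -0.132, 0.0, 0.0]
contact_force: [-0.2, 1.4, 5.3]
gripper_width: 29.1
grasp_force: 60.0
```

```bash
python3 -m jog '[[[0,0,0.2],[0,0,0],1],[[0,0,0.5],[0,0,0],1],[[0,0,0.5],[0,0,0.0445],1],[[0,0,0.5],[0,0,0.0445],1]]' | sed -n 2,6p
python3 -m jog '[[[0.24,0.7,0],[0,0,0],1],[[0.24,0.7,0],[0,0,0],1],[[0.24,0.7,0],[0,0,0],1]]' | sed -n 2,6p
python3 -m jog '[[[0.24,0.7,0],[0,0,0],1],[[0.24,0.7,0],[0,0,0],1],[[0.24,0.7,0],[0,0,0],1]]' | sed -n 2,6p
python3 -m jog '[[[0.24,0.7,0],[0,0,0],1],[[0.24,0.7,0],[0,0,0],1],[[0.24,0.7,0],[0,0,0],1],[[0.24,0.7,0],[0,0,0],1],[[0.24,0.7,0],[0,0,0],1]]' | sed -n 2,6p
python3 - <<'E'
from h import *
w=get_image("wrist");save(w,"f.png");h,ax=wedge(w,50)
print("in stand",tostand(np.append(h,0)).round(1),"dyaw",np.arctan2(ax[1],ax[0])-YAW)
P=tostand(pts(w));hsv=cv2.cvtColor(w["frame"],cv2.COLOR_RGB2HSV)
# rails: strip edges in this view (pixels with z 7..14 at strip)
for x in range(-120,-30,20):
    m=(abs(P[...,0]-x)<6)&(P[...,2]>5)&(P[...,2]<25)&(abs(P[...,1])<45)
    r=m&(P[...,2]>15.5); print(x,P[m][:,1].min().round(1),P[m][:,1].max().round(1),"rails",np.median(P[r&(P[...,1]>0)][:,1]).round(1),np.median(P[r&(P[...,1]<0)][:,1]).round(1))
m=(abs(P[...,1])<12)&(P[...,0]>-25)&(P[...,0]<-16)&(P[...,2]<30)
print("deck z",np.median(P[m][:,2]),m.sum(),read_state()["position"],read_state()["clock"])
E
```

```text
position: [417.4, -219.2, 85.6]
ee_rot: [0.996, -0.086, 0.0, -0.0]
contact_force: [-0.9, -0.5, -2.1]
gripper_width: 28.9
grasp_force: 59.4
position: [441.7, -147.4, 84.5]
ee_rot: [0.996, -0.086, -0.001, -0.0]
contact_force: [0.3, -0.9, -1.6]
gripper_width: 29.5
grasp_force: 60.0
position: [466.0, -77.7, 84.6]
ee_rot: [0.996, -0.085, -0.001, 0.0]
contact_force: [0.2, 0.6, -1.2]
gripper_width: 28.8
grasp_force: 60.4
position: [488.4, -10.5, 84.7]
ee_rot: [0.996, -0.087, -0.001, 0.0]
contact_force: [0.6, -0.4, -1.7]
gripper_width: 29.6
grasp_force: 60.5
yaw -0.1677 len 117.4 w [56.3 84.8]
handle from ramp [465.4  -7.2]
in stand [-214.    -2.7    0. ] dyaw 0.003768482040404586
-120 -31.1 30.8 rails 21.2 -23.3
-100 -31.1 30.8 rails 21.1 -23.0
-80 -31.4 30.8 rails 21.1 -22.7
-60 -31.3 30.8 rails 21.1 -22.4
-40 28.8 28.8 rails nan nan
deck z nan 0 [488.60311844 -10.47494413  84.87007633] 6.5
  return _methods._mean(a, axis=axis, dtype=dtype,
  ret = ret.dtype.type(ret / rcount)
```

View pics/f.png

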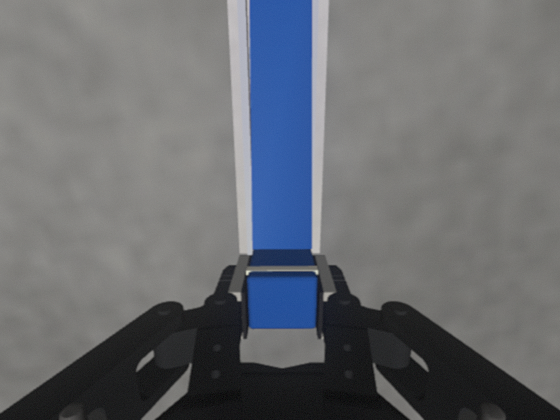

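The wedge sits between the rails in view (sides at x≈250 and 315, rails at 238 and 322) and is about 2 mm right of centre. I correct that and lower it.

```bash
python3 -m jog '[[[0.003,0.02,0],[0,0,0],1],[[0.003,0.02,-0.15],[0,0,0],1],[[0.003,0.02,-0.28],[0,0,0],1],[[0.003,0.02,-0.34],[0,0,0],1],[[0.003,0.02,-0.37],[0,0,0],1],[[0.003,0.02,-0.37],[0,0,0],1],[[0.003,0.02,-0.37],[0,0,0],1]]' | sed -n 2,6p
python3 -m jog '[[[0,0,-0.01],[0,0,0],1],[[0,0,-0.02],[0,0,0],1],[[0,0,-0.02],[0,0,0],1],[[0,0,-0.02],[0,0,0],1]]' | sed -n 2,6p
```

```text
position: [490.2, -7.3, 48.7]
ee_rot: [0.996, -0.086, 0.0, -0.0]
contact_force: [-0.3, 0.2, -2.1]
gripper_width: 29.0
grasp_force: 60.6
position: [489.9, -7.2, 46.4]
ee_rot: [0.996, -0.086, 0.0, -0.0]
contact_force: [0.3, 1.1, -1.6]
gripper_width: 29.2
grasp_force: 60.6
```

Still hanging freely, so I go down in 0.5 mm steps.

```bash
for i in 1 2; do python3 -m jog '[[[0,0,-0.005],[0,0,0],1],[[0,0,-0.005],[0,0,0],1],[[0,0,-0.005],[0,0,0],1]]' | sed -n '2p;4p'; done
python3 -m jog '[[[0,0,-0.005],[0,0,0],1],[[0,0,-0.005],[0,0,0],1],[[0,0,-0.005],[0,0,0],1]]' | sed -n '2p;4p'
```

```text
position: [490.0, -7.2, 46.0]
contact_force: [-1.8, -0.3, 1.5]
position: [490.0, -7.2, 46.0]
contact_force: [-1.6, 1.6, 5.2]
position: [489.9, -7.2, 46.0]
contact_force: [-2.7, 0.6, 8.9]
```

```bash
python3 -m jog '[[[0,0,0.012],[0,0,0],-0.2],[[0,0,0.012],[0,0,0],-0.2],[[0,0,0.012],[0,0,0],-0.2],[[0,0,0.012],[0,0,0],-0.2],[[0,0,0.012],[0,0,0],-0.2],[[0,0,0.012],[0,0,0],-0.2]]'
python3 - <<'E'
from h import *
w=get_image("wrist");h,ax=wedge(w,10)
print("in stand",tostand(np.append(h,0)).round(1),"dyaw",np.arctan2(ax[1],ax[0])-YAW)
P=tostand(pts(w));H,S,V=cv2.split(cv2.cvtColor(w["frame"],cv2.COLOR_RGB2HSV))
b=(H>100)&(H<125)&(S>140)
for x in(-150,-130,-110,-90,-70,-55):
    q=P[b&(abs(P[...,0]-x)<5)&(abs(P[...,1])<20)]
    if len(q): print(x,np.median(q[:,2]).round(2),"y",np.percentile(q[:,1],[1,99]).round(1))
q=P[b&(P[...,2]>70)&(P[...,2]<82)&(abs(P[...,1])<25)];print("grip top",len(q),np.median(q,0),q[:,0].min(),q[:,0].max())
print(tostand(read_state()["position"]))
E
```

```text
clock: 9.1
position: [489.8, -7.3, 45.9]
ee_rot: [0.996, -0.086, -0.0, 0.0]
contact_force: [-0.7, 0.1, 0.3]
gripper_width: 51.3
grasp_force: 0.0
yaw -0.1647 len 117.3 w [58.2 86.9]
handle from ramp [466.8  -4. ]
in stand [-213.1    0.7    0. ] dyaw 0.006795702450471064
-150 40.05 y [-13.2  15.5]
-130 35.35 y [-13.1  15.8]
-110 30.63 y [-13.   16.2]
-90 25.89 y [-12.8  16. ]
-70 21.17 y [-12.7  15.9]
grip top 3726 [-187.18233741    1.08868191   75.13730333] -201.857374132657 -175.94465213337128
[-189.893529      1.40316009   45.90330589]
```

It lies flat, centred and free. I regrip it and slide 45 mm in, still short of the foot.

```bash
python3 -m jog '[[[0,0,0],[0,0,0],1],[[0,0,0],[0,0,0],1],[[0,0,0],[0,0,0],1],[[0,0,0],[0,0,0],1],[[0,0,0],[0,0,0],1],[[0,0,0],[0,0,0],1],[[0,0,0],[0,0,0],1]]' | sed -n '2p;4,6p'
python3 -m jog '[[[0.049,-0.019,0],[0,0,0],1],[[0.098,-0.027,0],[0,0,0],1],[[0.148,-0.036,0],[0,0,0],1],[[0.197,-0.044,0],[0,0,0],1],[[0.246,-0.053,0],[0,0,0],1],[[0.296,-0.061,0],[0,0,0],1],[[0.345,-0.07,0],[0,0,0],1],[[0.394,-0.078,0],[0,0,0],1],[[0.443,-0.087,0],[0,0,0],1],[[0.443,-0.087,0],[0,0,0],1]]' | sed -n '1,6p'
python3 - <<'E'
from h import *
w=get_image("wrist");print(tostand(read_state()["position"]));gauge(w)
E
```

```text
position: [490.0, -7.2, 46.2]
contact_force: [0.2, 0.9, 2.9]
gripper_width: 28.9
grasp_force: 59.7
clock: 10.85
position: [534.1, -16.4, 46.2]
ee_rot: [0.996, -0.086, -0.0, 0.0]
contact_force: [-0.5, -0.8, 4.9]
gripper_width: 29.3
grasp_force: 60.0
[-1.44706380e+02  2.42556715e-02  4.61402647e+01]
  return _methods._mean(a, axis=axis, dtype=dtype,
  ret = um.true_divide(
Traceback (most recent call last):
  File "h.py", line 18, in gauge
    print(nm,len(q),"med",np.median(q,0).round(2),"y range",np.percentile(q[:,1],[2,98]).round(1))
                                                            ~~~~~~~~~~~~~^^^^^^^^^^^^^^^
IndexError: index -1 is out of bounds for axis 0 with size 0
```

Pointer not in view yet. A further 16 mm can raise it at most 4 mm of the 9 mm available, so it is safe.

```bash
sed -i 's/        print(nm,len(q),"med"/        if len(q)<20: print(nm,len(q)); continue\n        print(nm,len(q),"med"/; s/^            if len(z)>5: print.*$/            pass/' h.py
python3 -m jog '[[[0.02,-0.0035,0],[0,0,0],1],[[0.039,-0.007,0],[0,0,0],1],[[0.059,-0.010,0],[0,0,0],1],[[0.079,-0.014,0],[0,0,0],1],[[0.098,-0.017,0],[0,0,0],1],[[0.118,-0.020,0],[0,0,0],1],[[0.138,-0.024,0],[0,0,0],1],[[0.158,-0.027,0],[0,0,0],1],[[0.158,-0.027,0],[0,0,0],1]]' | sed -n '1,6p'
python3 - <<'E'
from h import *
w=get_image("wrist");print(tostand(read_state()["position"]));gauge(w)
for n in("top","scene"):gauge(get_image(n))
E
```

```text
clock: 11.8
position: [549.0, -18.9, 46.2]
ee_rot: [0.996, -0.086, -0.001, 0.0]
contact_force: [-3.6, -0.3, 5.5]
gripper_width: 29.0
grasp_force: 60.2
[-1.29604928e+02  1.16931185e-01  4.61591933e+01]
red 1636 med [-11.19  90.75  37.85] y range [ 78.4 102.9]
yel 442 med [-12.95 108.43  46.84] y range [105.1 112.7]
red 44 med [-10.17  90.52  39.06] y range [ 78.9 102.4]
yel 33 med [-10.1  113.97  47.78] y range [106.5 122.8]
red 38 med [-8.78 91.42 38.6 ] y range [ 80.2 101.6]
yel 24 med [ -9.43 114.11  48.09] y range [108.3 120.1]
```

```bash
cat > g.py <<'E'
from h import *
o=gauge(get_image("wrist"));s=read_state();print("gap",np.median(o["yel"][:,2])-np.median(o["red"][:,2]),tostand(s["position"]),s["contact_force"].round(1))
E
python3 -m jog '[[[0.02,-0.0035,0],[0,0,0],1],[[0.039,-0.007,0],[0,0,0],1],[[0.059,-0.010,0],[0,0,0],1],[[0.079,-0.014,0],[0,0,0],1],[[0.098,-0.017,0],[0,0,0],1],[[0.098,-0.017,0],[0,0,0],1]]' | sed -n '4p'
python3 g.py
python3 -m jog '[[[0.02,-0.0035,0],[0,0,0],1],[[0.039,-0.007,0],[0,0,0],1],[[0.059,-0.010,0],[0,0,0],1],[[0.079,-0.014,0],[0,0,0],1],[[0.098,-0.017,0],[0,0,0],1],[[0.098,-0.017,0],[0,0,0],1]]' | sed -n '4p'
python3 g.py
```

```text
contact_force: [-3.2, 0.0, 5.4]
red 1795 med [-10.18  90.9   37.93] y range [ 78.7 102.8]
yel 811 med [-10.96 109.44  46.87] y range [105.2 115.1]
gap 8.943815748048507 [-119.62690386    0.12568767   46.17173787] [-2.6  1.1  5.6]
contact_force: [-13.0, 4.5, 14.0]
red 1700 med [-10.3   90.92  38.13] y range [ 78.7 102.9]
yel 819 med [-10.87 109.57  46.86] y range [105.1 115.5]
gap 8.734653200968637 [-113.48616129   -0.44454887   46.16982964] [-13.    3.8  12.3]
```

Contact: the pointer is up 0.2 mm, but the arm lags with 13 N and some downward press. I ease the press off by 1 mm and look.

```bash
python3 -m jog '[[[0,0,0.005],[0,0,0],1],[[0,0,0.01],[0,0,0],1],[[0,0,0.01],[0,0,0],1]]' | sed -n '2,4p'
python3 g.py
python3 - <<'E'
from h import *
w=get_image("wrist");save(w,"g1.png");h,ax=wedge(w,10);print(np.arctan2(ax[1],ax[0])-YAW)
P=tostand(pts(w));H,S,V=cv2.split(cv2.cvtColor(w["frame"],cv2.COLOR_RGB2HSV));b=(H>100)&(H<125)&(S>140)
for x in(-80,-60,-40,-22):
    q=P[b&(abs(P[...,0]-x)<4)&(abs(P[...,1])<20)]
    if len(q): print(x,np.median(q[:,2]).round(2),"y",np.percentile(q[:,1],[1,99]).round(1))
    for sgn in(1,-1):
        r=P[(abs(P[...,0]-x)<4)&(P[...,2]>15)&(P[...,2]<21)&~b&(P[...,1]*sgn>15)&(P[...,1]*sgn<27)]
        if len(r): print("   rail",np.percentile(r[:,1],[2,98]).round(1))
print(read_state()["joint_vel"].round(3))
E
```

```text
position: [564.8, -22.2, 46.2]
ee_rot: [0.996, -0.086, -0.005, 0.001]
contact_force: [-11.2, 2.8, 7.9]
red 1705 med [-10.25  90.89  38.18] y range [ 78.8 102.9]
yel 819 med [-10.79 109.63  46.91] y range [105.2 115.5]
gap 8.739789475011328 [-113.46505662   -0.40959857   46.17369329] [-10.7   3.5   8.1]
yaw -0.1644 len 87.8 w [55.6 84. ]
handle from ramp [511.8 -14.1]
0.007106699429973912
-80 41.54 y [-15.1  13.2]
   rail [18.7 23.4]
   rail [-24.2 -19.2]
-60 36.82 y [-15.   13.5]
   rail [18.7 23.6]
   rail [-24.1 -19.4]
-40 32.21 y [-14.9  13.7]
   rail [18.7 23.6]
   rail [-24.2 -19.3]
-22 27.92 y [-14.8  13.6]
   rail [19.  23.7]
   rail [-24.  -19.5]
[ 0.001  0.     0.002 -0.001 -0.     0.001]
```

View pics/g1.png

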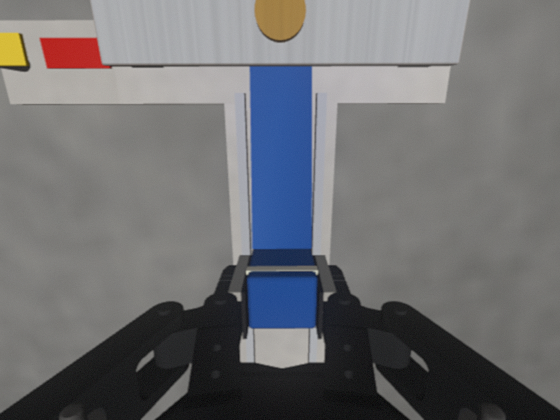

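The wedge is flat and clear of both rails (sides at x≈250 and 313, plate edge at row 66). Deck friction from my press explains the resistance, so I unload a bit more and advance slowly.

```bash
python3 -m jog '[[[0,0,0.004],[0,0,0],1],[[0,0,0.008],[0,0,0],1],[[0.01,-0.002,0.008],[0,0,0],1],[[0.01,-0.002,0.008],[0,0,0],1]]' | sed -n '2p;4p'
python3 g.py
```

```text
position: [565.6, -22.4, 46.4]
contact_force: [-10.4, 2.2, 5.4]
red 1699 med [-10.16  90.86  38.4 ] y range [ 78.9 102.8]
yel 830 med [-10.93 109.8   46.94] y range [105.2 115.9]
gap 8.530964021359893 [-112.60391517   -0.59508408   46.43402149] [-9.6  2.3  4.8]
```

```bash
python3 -m jog '[[[0.01,-0.001,0.002],[0,0,0],1],[[0.02,-0.003,0.004],[0,0,0],1],[[0.03,-0.004,0.004],[0,0,0],1],[[0.039,-0.006,0.004],[0,0,0],1],[[0.049,-0.007,0.004],[0,0,0],1],[[0.059,-0.009,0.004],[0,0,0],1],[[0.059,-0.009,0.004],[0,0,0],1]]' | sed -n '2p;4p'
python3 g.py
```

```text
position: [571.3, -23.6, 46.6]
contact_force: [-7.9, 1.0, 3.5]
red 1626 med [-10.2   91.11  39.99] y range [ 78.9 102.8]
yel 898 med [-10.73 110.52  46.86] y range [105.1 117. ]
gap 6.87122719237685 [-106.78561887   -0.80343826   46.65022888] [-8.7  0.6  3.5]
```

```bash
python3 -m jog '[[[0.01,-0.001,0],[0,0,0],1],[[0.02,-0.002,0],[0,0,0],1],[[0.03,-0.003,0],[0,0,0],1],[[0.039,-0.004,0],[0,0,0],1],[[0.049,-0.005,0],[0,0,0],1],[[0.059,-0.007,0],[0,0,0],1],[[0.069,-0.008,0],[0,0,0],1],[[0.079,-0.010,0],[0,0,0],1],[[0.089,-0.011,0],[0,0,0],1],[[0.098,-0.013,0],[0,0,0],1],[[0.098,-0.013,0],[0,0,0],1]]' | sed -n '2p;4p'
python3 g.py
```

```text
position: [581.2, -25.0, 46.6]
contact_force: [-8.3, 1.1, 3.3]
red 1626 med [-10.19  90.83  42.48] y range [ 78.9 102.9]
yel 1059 med [-10.49 112.11  46.92] y range [105.3 120.4]
gap 4.434927685050468 [-96.76615541  -0.40744414  46.59015979] [-9.7  0.1  4.1]
```

```bash
python3 -m jog '[[[0.012,-0.002,0],[0,0,0],1],[[0.024,-0.004,0],[0,0,0],1],[[0.035,-0.006,0],[0,0,0],1],[[0.047,-0.008,0],[0,0,0],1],[[0.059,-0.010,0],[0,0,0],1],[[0.071,-0.012,0],[0,0,0],1],[[0.083,-0.014,0],[0,0,0],1],[[0.095,-0.016,0],[0,0,0],1],[[0.106,-0.018,0],[0,0,0],1],[[0.118,-0.020,0],[0,0,0],1],[[0.118,-0.020,0],[0,0,0],1]]' | sed -n '2p;4p'
python3 g.py
```

```text
position: [593.2, -26.9, 46.6]
contact_force: [-9.1, 0.0, 4.0]
red 1534 med [-10.27  90.87  45.53] y range [ 78.9 102.8]
yel 1188 med [-10.2  113.97  46.9 ] y range [105.3 123.1]
gap 1.3673545851409727 [-84.63881837  -0.23890083  46.5315489 ] [-8.6  0.9  3.6]
```

```bash
python3 -m jog '[[[0.01,-0.002,0],[0,0,0],1],[[0.02,-0.004,0],[0,0,0],1],[[0.03,-0.005,0],[0,0,0],1],[[0.039,-0.007,0],[0,0,0],1],[[0.049,-0.0085,0],[0,0,0],1],[[0.049,-0.0085,0],[0,0,0],1]]' | sed -n '2p;4p'
python3 g.py
python3 -m jog '[[[0,0,0],[0,0,0],0.2],[[0,0,0],[0,0,0],0],[[0,0,0],[0,0,0],-0.2],[[0,0,0],[0,0,0],-0.2],[[0,0,0],[0,0,0],-0.2],[[0,0,0],[0,0,0],-0.2],[[0,0,0],[0,0,0],-0.2]]' | sed -n '1,6p'
python3 g.py
```

```text
position: [598.3, -27.7, 46.5]
contact_force: [-8.5, 1.2, 2.1]
red 1492 med [-10.3   91.04  46.81] y range [ 79.1 103. ]
yel 1183 med [-10.24 114.26  46.85] y range [105.5 123.9]
gap 0.047177147153995236 [-79.5488861   -0.18781731  46.51013597] [-7.9  0.3  3.2]
clock: 18.5
position: [603.0, -27.3, 48.2]
ee_rot: [0.996, -0.086, 0.0, -0.0]
contact_force: [0.3, -0.4, -1.0]
gripper_width: 51.1
grasp_force: 0.0
red 1394 med [-10.09  91.01  46.63] y range [ 79.1 103. ]
yel 1106 med [-10.03 114.37  46.87] y range [105.4 123.8]
gap 0.23673878801550075 [-74.97803189   1.02346238  48.2438082 ] [ 0.2 -0.9 -0.1]
```

Released with a gap of 0.24 mm. I withdraw straight up and verify.

```bash
python3 -m jog '[[[0,0,0.1],[0,0,0],-0.2],[[0,0,0.3],[0,0,0],-0.2],[[0,0,0.6],[0,0,0],-0.2],[[0,0,1],[0,0,0],-0.2],[[0,0,1],[0,0,0],-0.2],[[0,0,1],[0,0,0],-0.2],[[0,0,1],[0,0,0],-0.2],[[0,0,1],[0,0,0],-0.2]]' | sed -n '1,6p'
python3 -m jog '[[[-0.5,0.08,0],[0,0,0],-0.2],[[-0.9,0.15,0],[0,0,0],-0.2],[[-0.9,0.15,0],[0,0,0],-0.2],[[-0.9,0.15,0],[0,0,0],-0.2],[[-0.9,0.15,0],[0,0,0],-0.2]]' | sed -n '2p'
python3 g.py
python3 - <<'E'
from h import *
w=get_image("wrist");save(w,"z.png")
P=tostand(pts(w));H,S,V=cv2.split(cv2.cvtColor(w["frame"],cv2.COLOR_RGB2HSV));b=(H>100)&(H<125)&(S>140)
for x in(-55,-40,-22):
    q=P[b&(abs(P[...,0]-x)<4)&(abs(P[...,1])<20)];print(x,np.median(q[:,2]).round(2),"y",np.percentile(q[:,1],[1,99]).round(1))
q=P[b&(P[...,2]>68)&(P[...,2]<84)&(abs(P[...,1])<25)];print("grip",len(q),np.median(q,0),np.percentile(q[:,0],[1,99]))
E
```

```text
clock: 19.35
position: [602.2, -27.5, 147.1]
ee_rot: [0.996, -0.086, -0.001, 0.0]
contact_force: [0.3, 0.1, 0.2]
gripper_width: 51.5
grasp_force: 0.0
position: [514.0, -12.2, 148.2]
red 265 med [-14.1   90.13  46.73] y range [ 76.9 102.9]
yel 200 med [-14.08 115.22  46.97] y range [105.7 123.6]
gap 0.2444362815869141 [-165.11274443    0.69244892  148.13533122] [ 0.2 -0.2  0.2]
-55 43.69 y [-14.2  13.1]
-40 40.19 y [-14.1  13. ]
-22 35.94 y [-14.7  13. ]
grip 1693 [-78.72360758  -0.77758401  75.30065252] [-91.34216332 -67.02788173]
```

View pics/z.png

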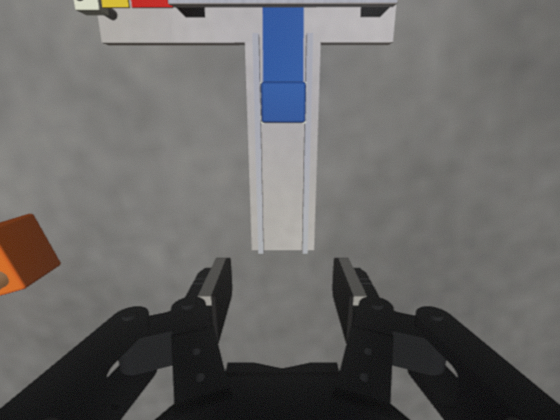

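The wedge lies straight between the rails (grip at (283,102)) under the plate edge, the gripper is clear, and the gap is 0.24 mm.

```bash
python3 -c "
from bench import job_done;print(job_done())"
```

```text
the job is handed in; nothing more can be done
None
```

I handed the job in with the wedge flat and straight under the plate's foot, let go and holding it up; the pointer measured about 0.24 mm below the mark, the arm touched nothing else, and the judge's verdict was not shown.

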